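# Uncover the cactus planter and hang it on the rack

## Task

Lift the clear cloche off the small cactus planter and set it down upright, wholly on the round cork mat. Then hang the planter by its bail, in the middle of the bail so that it hangs level, on the rack's one empty hook. Keep both upright, do not drop them, and leave the other things and the hanging planters as they are.

Things in the scene. Friction and masses are not known exactly. Their poses are not given: they have to be found in the camera images.
- planter: the planter to hang: round terracotta pot (rim radius 45.5 mm, 55 mm tall), low cactus (top at 63 mm), about 0.3 kg, with a rigid upright steel bail fixed in its plane x = 0: sides rise at y = +/-50 mm; the top is a straight level bar, 8 mm thick, along y from -42 to 42 mm, centreline 136 mm above the origin. Origin: centre of the underside, z up. Starts on the table under the cloche
- bar (a point): the middle of the bail's level top bar (on its centreline), on the planter; the bar runs along y
- cloche: clear plastic bell cover standing loose over the planter: outer radius 70 mm at the foot, 60 at the top, wall 3 mm, open below, 155 mm tall without its knob, about 0.22 kg. On top a plain upright wooden knob, radius 13 to 14 mm, from 155 to 187 mm above the foot. Origin at the centre of its open foot, z up
- knob (a point): middle of the cloche's knob, on the axis, 171 mm above the foot
- mat: the empty round cork mat lying fixed on the table, radius 100 mm, 4 mm thick; origin at the centre of its underside
- rack: fixed wooden rack: two posts (radius 9 mm, 310 mm tall) at y = +/-250 mm and a cross-bar (radius 9 mm) along y, axis 295 mm high; a thin low rail at 40 mm; feet reach 40 mm to -x and 80 mm to +x. Origin on the table under the middle of the cross-bar; three hooks stick out to its -x side at y = -150, 0 and 150 mm
- hook_free: the rack's one hook with nothing on it (any of the three): bent 8 mm rod sticking out along its own -x. Origin at the seat: top surface of the hook's level bottom (x = -12 to 14 mm), 270 mm above the table, 100 mm in front of the cross-bar. The tip turns up and ends at x = -36, 26 mm above the seat; behind, the rod climbs to 20 mm above the seat at x = 60 mm, then on to the cross-bar
- hook_a: an occupied hook, same shape; origin at its seat
- hook_c: the other occupied hook, same shape; origin at its seat
- hung_a_base (a point): centre of the underside of the planter hanging on hook_a: same pot and bail as the planter to hang, its bail bar along y across the hook
- hung_c_base (a point): the same for the planter hanging on hook_c
- hung_a (a joint): sideways swing of the planter hanging on hook_a, rad, 0 when it hangs straight
- hung_c (a joint): sideways swing of the planter hanging on hook_c, rad, 0 when it hangs straight
- bottle: bystander: upright amber bottle, radius 29 mm, 165 mm tall; origin at the centre of its foot
- pot_empty: bystander: empty terracotta pot, radius 38 mm, 65 mm tall, standing under the rack; origin at the centre of its foot
- jar: bystander: closed glass jar, radius 34 mm, 90 mm tall; origin at the centre of its foot
- mug: bystander: white mug, radius 38 mm, 85 mm tall, handle on its +y side; origin at the centre of its foot
- saucer: bystander: flat terracotta saucer, radius 60 mm, 18 mm high, lying under the rack; origin at the centre of its foot
Mind the look-alikes: they are no part of the job. What is shaped like the cloche but purple is not meant.

How it is judged (in metres and radians):
On the way, in this order (a step that is already met when the one before it is completed fails the run):
1. the cloche stands upright on the cork mat, let go (horizontal distance between cloche and mat below 0.03 m and angle between cloche's own z axis and vertical below 0.06 rad and z of cloche in the frame of mat below 0.01 m and linear speed of cloche below 0.05 m/s and contact force between the fingers and cloche below 0.3 N), for 0.2 s.
2. the planter hangs by its bail on the empty hook, let go (x of bar in the frame of hook_free between -0.03 and 0.035 m and y of bar in the frame of hook_free between -0.025 and 0.025 m and z of bar in the frame of hook_free between -0.004 and 0.02 m and angle between planter's own z axis and vertical below 0.25 rad and contact force between planter and hook_free above 0.5 N and linear speed of planter below 0.06 m/s and contact force between the fingers and planter below 0.3 N), for 0.2 s.
At the end, for the whole second after the job is handed in: The cloche stands upright on the cork mat, its centre within 30 mm of the mat's centre (so wholly on it); the planter hangs still from the empty hook, the bail's bar lying in the hook with its middle within 25 mm of the hook, tilted less than 0.25 rad; both are let go (all of step 1 and all of step 2); the robot touches nothing.
It fails at once if a planter already hanging is swung by more than 0.25 rad ((value of joint hung_a above 0.25 rad or value of joint hung_a below -0.25 rad) or (value of joint hung_c above 0.25 rad or value of joint hung_c below -0.25 rad)).
It fails at once if a bystander is moved by more than 30 mm or tipped over (distance of any of bottle, pot_empty, jar, mug, saucer from where it was at the start of the episode above 0.03 m or angle between any of bottle, pot_empty, jar, mug, saucer's own z axis and vertical above 0.4 rad).
It fails at once if the planter or the cloche is tipped by more than 0.7 rad (angle between any of planter, cloche's own z axis and vertical above 0.7 rad).
It fails at once if the planter or the cloche is dropped (falls freely by more than about 30 mm) ((linear speed of planter above 0.75 m/s and contact force between the fingers and planter below 0.3 N) or (linear speed of cloche above 0.75 m/s and contact force between the fingers and cloche below 0.3 N)).
It also fails if it takes over 64 s, if anything falls off the work surface, if the arm or the gripper's body presses on something with over 40 N, if the wrist force passes 120 N, or if a joint passes its speed limit or range.

## Robot

A 7-joint arm with a two-finger parallel gripper is mounted at the origin on the work surface. World frame = base frame: x ahead of the robot, y to its left, z up, the work surface at z = 0. Lengths are in mm, angles in rad, forces in N, time in s.
With the tool pointing down it reaches from about 350 to 900 mm from the base axis. Payload 7.2 kg.
Tool frame: the origin (TCP) lies midway between the tips of the shut fingers; the grasp point (between the pads) lies bot.tcp_to_grasp behind it (bot.tcp_to_grasp is the distance from the TCP to the grasp point, in mm); z points along the fingers, y is the line along which they close (so a half turn about z gives the same grasp; the last joint's range is limited). The gripper opens to 85 mm and grips with 20 to 120 N. Pads are 22 mm wide; open, the fingers measure 114 mm over their backs; the gripper's body (76 mm by 85 mm) begins 54 mm behind the grasp point. The pads swing forward as they close: fully open they stand 13 mm farther back than shut.
Start: joints at [1.24, 0.411, -0.013, 1.596, 0.006, 1.134, -0.082], TCP at [162.354, -603.548, 231.297] pointing down, gripper open.
Joint ranges: [-2.95, 2.95], [-0.29, 1.99], [-1.47, 1.44], [0.14, 2.54], [-1.03, 4.17], [0.13, 1.85], [-2.86, 2.86]. Speed limits (rad/s): [2.39, 2.39, 3.01, 3.01, 3.14, 3.14, 3.14].

## Interface

Orientations are given as a unit quaternion [w, x, y, z].
In Python, from plant import bot, get_image, camera_model gives the robot as it stands.
- The arm moves only by the shell command python3 -m inch 'ROWS' [FORCE]. ROWS is a JSON object of lists of equal length, an entry for each row: "fingers": the finger opening in m, from 0 to 0.0854; "delta_pos": the shift along the tool's x, y, z in m, a list of three; "spin": the turn about the tool's z in degrees. In form: {"fingers": [fingers, ...], "delta_pos": [[x, y, z], ...], "spin": [spin, ...]}. A call has 1 to 5 rows; each row shifts and turns the commanded pose from where the row before left it, along the tool's axes as they then stand; what a row does not reach is not made up. A row lasts 1/8 s, in which the tool goes at most 62.5 mm and 10.7 degrees, less where a joint would pass 70% of its speed; a pose out of reach is approached as far as the arm can. A call with a gripper value outside its range is refused whole. The fingers move at their own pace and stop on an object; FORCE is the grip in N (left out, the last holds). Time passes only in rows, so rows that do not move let the fingers close. It gives the time, the measured TCP pose, the force, the opening and the grip force at its end, in the units of the state.
- bot.read_state(): the state, without advancing time (a new reading comes with each control period).
- get_image(name): name is "side" or "top" or "wrist"; returns (picture, depth): 480x640x3 uint8, blue, green, red; 480x640 float32, mm along the optical axis (not along the pixel's ray), 0 where there is no reading.
- camera_model(name): a dict with "vfov" (degrees; the focal length in pixels is half the picture's height over the tangent of half this angle, whatever the lens; pixels are square), "cx", "cy" (the principal point, pixels), "world_to_cam" (4x4, takes a point from world to camera coordinates); the wrist camera has in their place "T_tool_cam" (4x4, takes a point from camera to tool coordinates, whose origin is the TCP and whose axes are the flange's). Camera axes: x right, y up, looking along -z (the intrinsics and any distortion apply to the point x, -y, -z); pixel columns grow to the right and rows downward; lengths in mm; the calibration is good to about 2 mm. A picture is of the moment at which its call begins: read the wrist's pose just before it. camera_model takes no time and is no camera call.
- bot.finish_job(): hands the job in; it is judged then, once.
The state is a dict: "clock": time; "joint_pos": joint angles; "joint_velocities": joint speeds; "tau": joint torques, N m; "ee_pos": TCP position; "orientation": TCP orientation; "force": force on the tool from outside, world axes, zero at the start; "torque": the same for the moment, N m; "finger_gap": opening from 0.0 (shut) to 1.0 (fully open); "grasp_force": force on a finger pad.
Only numpy, scipy, OpenCV 4.12 (cv2) and the standard library are available. Lean on these libraries where they do the work, as an engineer would, in place of code of your own. Each camera call takes 0.05 s, during which the arm holds its last target. There are 200 camera calls.

## Working session

There is one attempt and no reset: what is moved stays moved. The work goes in short steps, Python scripts to look and compute and a shell command to move; the robot and the scene stay as the last step left them, time stands still between calls to the robot, and variables do not carry over. Pictures are saved under pics/ and viewed, at most 10 in all, crops included, and the job is handed in when it is done.

```bash
mkdir -p pics; ls
python3 - <<'E'
from plant import bot,get_image,camera_model
import cv2,numpy as np
s=bot.read_state(); print(s, bot.tcp_to_grasp)
for n in("side","top"):
    im,d=get_image(n); cv2.imwrite(f"pics/{n}0.png",im); np.save(f"pics/{n}0.npy",d)
    print(n,camera_model(n))
print(camera_model("wrist"))
E
```

```text
pics
{'clock': 0.0, 'joint_pos': array([ 1.23984043,  0.41189615, -0.01269521,  1.59702397,  0.00556309,
        1.1342776 , -0.08220627]), 'joint_velocities': array([-0.00049419,  0.00121574,  0.00088928,  0.00019402, -0.00023976,
        0.0018144 ,  0.00069951]), 'tau': array([ 4.92971431e-04, -6.00624418e+01,  6.82041664e-01, -2.99415761e+01,
        1.37165759e-02,  1.06947357e-02, -8.85039924e-06]), 'ee_pos': array([ 162.17802842, -603.09739239,  230.46368746]), 'orientation': array([-7.71630510e-04,  9.91382855e-01,  1.30993964e-01, -1.44509808e-04]), 'force': array([ 0.0415837 , -0.04608003,  0.41469393]), 'torque': array([ 0.0115073 , -0.01215309, -0.00780986]), 'grasp_force': 0.0, 'finger_gap': 1.001654128534351} 18.700000000000003
side {'vfov': 50.48223345237246, 'cx': 321.26694578182645, 'cy': 239.68934418444763, 'world_to_cam': array([[ 9.79750767e-01, -1.99918043e-01, -1.10095766e-02,
        -6.15380819e+02],
       [ 1.55942595e-01,  7.27438500e-01,  6.68217880e-01,
        -2.32923295e+02],
       [-1.25580021e-01, -6.56403842e-01,  7.43884167e-01,
        -1.1610396
[... 270 characters left out ...]
09e-02],
       [ 9.83923412e-01,  1.20491462e-02,  1.78183998e-01,
        -6.46343597e+02],
       [-1.78300299e-01,  9.37860877e-03,  9.83931423e-01,
        -1.07240655e+03],
       [ 0.00000000e+00,  0.00000000e+00,  0.00000000e+00,
         1.00000000e+00]])}
{'vfov': 62.05699935739848, 'cx': 318.92881003813494, 'cy': 243.0376117853771, 'T_tool_cam': array([[-2.58968726e-04,  9.50247356e-01,  3.11496219e-01,
         7.86003362e+01],
       [ 9.99999956e-01,  2.91732703e-04, -5.85866335e-05,
         1.12087491e+00],
       [-1.46545428e-04,  3.11496190e-01, -9.50247390e-01,
        -1.41578755e+02],
       [ 0.00000000e+00,  0.00000000e+00,  0.00000000e+00,
         1.00000000e+00]])}
```

View pics/side0.png

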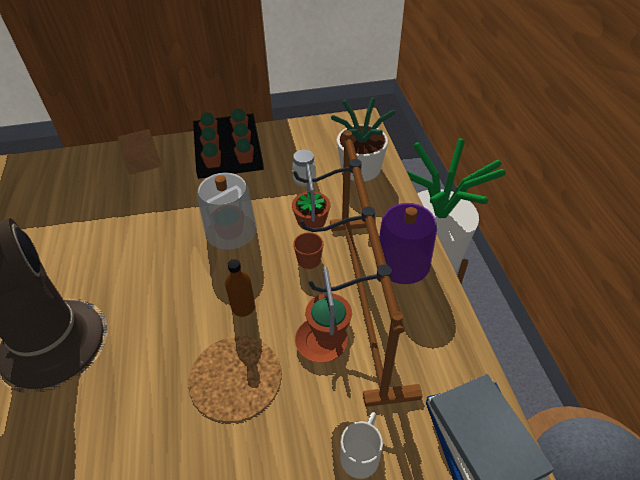

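View pics/top0.png

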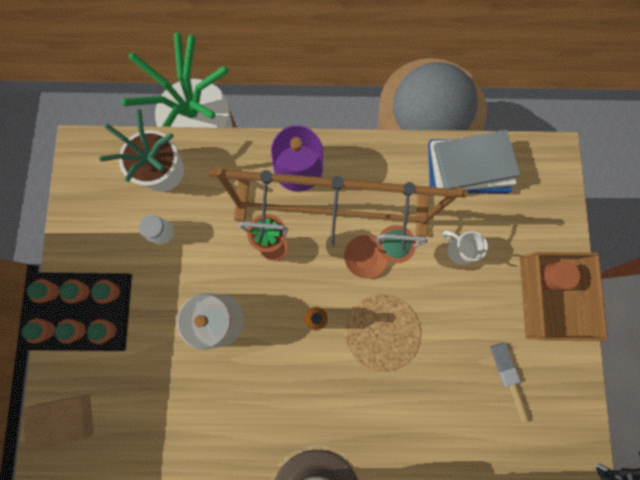

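The side view shows the cloche at about (227,210) with its knob at (221,183), the mat at (235,378), and the free middle hook at about (340,215). In the top view the knob is at (201,321), the mat at (384,332), and the free hook runs from (337,184) to (334,245), with the bottle between cloche and mat at (316,318). I'll enlarge the parts that matter.

```bash
cat > h.py <<'E'
import numpy as np,cv2
from plant import bot,get_image,camera_model
from scipy.spatial.transform import Rotation as R
def cam(n,st=None):
    m=camera_model(n); f=240/np.tan(np.radians(m["vfov"])/2)
    if n=="wrist":
        q=st["orientation"]; T=np.eye(4); T[:3,:3]=R.from_quat(np.r_[q[1:],q[0]]).as_matrix(); T[:3,3]=st["ee_pos"]
        W=np.linalg.inv(T@m["T_tool_cam"])
    else: W=m["world_to_cam"]
    return f,m["cx"],m["cy"],W
def ray(c,uv):
    f,cx,cy,W=c; d=np.array([(uv[0]-cx)/f,-(uv[1]-cy)/f,-1.]); Rm=W[:3,:3]
    return -Rm.T@W[:3,3],Rm.T@d
def plane(c,uv,z,ax=2):
    o,d=ray(c,uv); return o+d*(z-o[ax])/d[ax]
def proj(c,p):
    f,cx,cy,W=c; q=W[:3,:3]@np.asarray(p,float)+W[:3,3]; return np.array([cx-f*q[0]/q[2],cy+f*q[1]/q[2]])
def tri(*cu):
    A=np.zeros((3,3));b=np.zeros(3)
    for c,uv in cu:
        o,d=ray(c,uv); d=d/np.linalg.norm(d); P=np.eye(3)-np.outer(d,d); A+=P;b+=P@o
    x=np.linalg.solve(A,b)
    return x,[round(float(np.linalg.norm(proj(c,x)-uv)),1) for c,uv in cu]
def deppt(c,uv,z):
    o,d=ray(c,uv); return o+d*z
E
python3 - <<'E'
from h import *
s=cv2.imread("pics/side0.png");t=cv2.imread("pics/top0.png")
def crop(im,x,y,w,h,k): return cv2.resize(im[y:y+h,x:x+w],None,fx=k,fy=k,interpolation=cv2.INTER_CUBIC)
a=crop(s,190,165,80,60,5);b=crop(t,170,285,80,60,5);c=crop(s,290,150,120,90,10/3);d=crop(t,270,160,120,90,10/3)
cv2.imwrite("pics/c1.png",np.vstack([np.hstack([a,b]),np.hstack([c,d])]))
C=cam("top");S=cam("side");
hsv=cv2.cvtColor(t,cv2.COLOR_BGR2HSV)
# mat: textured -> use speckle std
g=cv2.cvtColor(t,cv2.COLOR_BGR2GRAY).astype(float)
dt=np.load("pics/top0.npy");ds=np.load("pics/side0.npy")
for uv in[(384,332),(201,321),(337,184),(334,240),(220,320),(395,240),(268,232),(316,318),(303,200)]: print(uv,deppt(C,uv,dt[uv[1],uv[0]]).round(),t[uv[1],uv[0]])
E
```

```text
(384, 332) [ 402. -177.    6.] [ 89 133 166]
(201, 321) [429. 261. 188.] [ 61 101 142]
(337, 184) [713. -34. 305.] [80 80 76]
(334, 240) [600. -30. 273.] [58 73 87]
(220, 320) [431. 225. 155.] [149 154 147]
(395, 240) [ 614. -173.  201.] [69 83 49]
(268, 232) [630. 117. 196.] [ 84 149  58]
(316, 318) [438.   5. 166.] [38 36 39]
(303, 200) [760.  42.  -3.] [ 89 132 157]
```

View pics/c1.png

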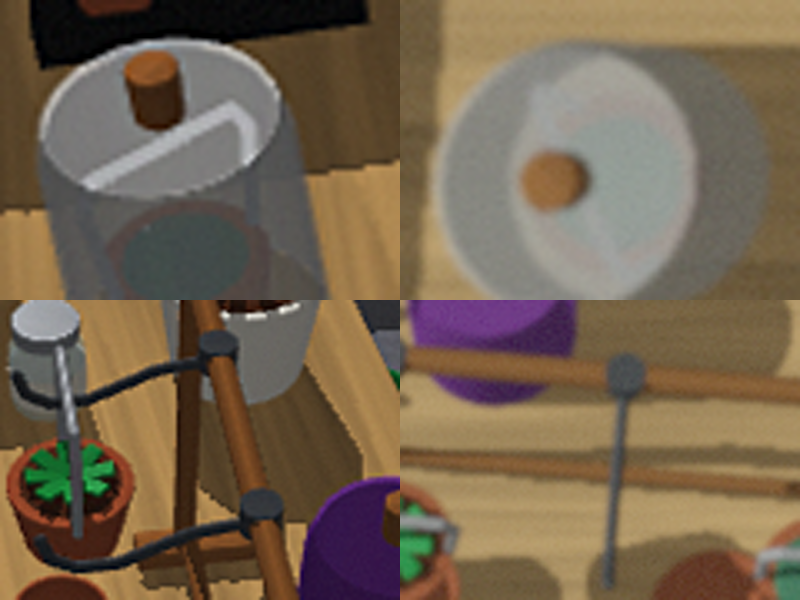

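The crop shows the bail bar through the plastic, in the side view from about (208,202) to (237,186). It also shows the knob top at side (220.4,178) / top (199.6,321), and the free hook's tip at side (302,222) / top (332.4,244). Next I'll compute positions.

Run:
```python
from h import *
np.set_printoptions(precision=1,suppress=True)
t=cv2.imread("pics/top0.png");s=cv2.imread("pics/side0.png");C=cam("top");S=cam("side")
print("knobtop",tri((C,(199.6,321)),(S,(220.4,178))),plane(C,(199.6,321),187))
print("tip",tri((C,(332.4,243.5)),(S,(302,222))))
a=plane(C,(337.5,182.5),299);b=plane(C,(332.4,243),296);print("hook line",a,b,np.degrees(np.arctan2(*(a-b)[[1,0]])))
# crossbar ends top (215,172),(463,193)
ends=[plane(C,p,299) for p in((215,172),(463,193))];e=ends[0]-ends[1];print("bar",ends,np.degrees(np.arctan2(-e[0],e[1])))
for h in((266,177),(337,183),(409,189)):print(h,plane(C,h,304))
# bail through plastic, side, at z 136+4
p,q=plane(S,(208,201.5),137),plane(S,(236.5,187),137);e=q-p
print("bail",p,q,(p+q)/2,np.linalg.norm(e),np.degrees(np.arctan2(-e[0],e[1])))
# mat
for im,c,u in((t,C,(384,332)),(s,S,(235,378))):
    lab=cv2.cvtColor(im,cv2.COLOR_BGR2LAB).astype(int);g=lab[...,0]
    sd=np.sqrt(np.maximum(cv2.blur((g*g).astype(float),(5,5))-cv2.blur(g.astype(float),(5,5))**2,0))
    print([lab[u[1]+d,u[0]-20] .tolist() for d in(-20,0,20)],"wood",lab[330,470].tolist(),sd[u[1],u[0]],sd[330,470])
    m=(sd>5).astype(np.uint8);m=cv2.morphologyEx(m,cv2.MORPH_CLOSE,np.ones((7,7)));m=cv2.morphologyEx(m,cv2.MORPH_OPEN,np.ones((13,13)))
    n,L,st,ce=cv2.connectedComponentsWithStats(m);k=L[u[1],u[0]];print(st[k],ce[k],plane(c,ce[k],4), [plane(c,x,4)[:2] for x in((st[k][0],ce[k][1]),(st[k][0]+st[k][2],ce[k][1]),(ce[k][0],st[k][1]),(ce[k][0],st[k][1]+st[k][3]))])
```

```text
knobtop (array([430. , 263.8, 187.2]), [0.7, 0.6]) [428.5 263.7 187. ]
tip (array([588.4, -25.8, 291.8]), [0.5, 0.5])
hook line [717.7 -35.7 299. ] [589.7 -25.6 296. ] -4.52497646764801
bar [array([737. , 221.2, 299. ]), array([ 698.5, -298.3,  299. ])] -4.246161332150748
(266, 177) [726.  113.6 304. ]
(337, 183) [715.  -34.4 304. ]
(409, 189) [ 704.1 -184.2  304. ]
bail [391.2 241.1 137. ] [465.6 279.7 137. ] [428.4 260.4 137. ] 83.76610013698294 -62.573636136064714
[[85, 134, 148], [152, 134, 158], [155, 135, 156]] wood [160, 131, 156] 3.35857112474916 4.4710625135413995
[ 344  294   77   79 3824] [379.  330.4] [ 405.9 -163.9    4. ] [array([405. , -71.4]), array([ 407. , -274.9]), array([ 501.2, -165.4]), array([ 297.8, -162.1])]
[[133, 141, 160], [136, 142, 162], [116, 141, 158]] wood [147, 136, 162] 11.880336695565443 3.4765500140230654
[  137   106   343   374 42229] [329.1 324.5] [628.6 -88.1   4. ] [array([191.3,   4.3]), array([ 969.3, -160.2]), array([815.4, 782.1]), array([ 557.2, -420.6])]
```

```bash
python3 -m inch '{"fingers":[0.085,0.085,0.085,0.085,0.085],"delta_pos":[[0.045,-0.0325,-0.02],[0.045,-0.0325,-0.02],[0.045,-0.0325,-0.02],[0.045,-0.0325,-0.02],[0.045,-0.0325,-0.02]],"spin":[-2.5,-2.5,-2.5,-2.5,-2.4]}' 60
```

```text
clock: 0.72
ee_pos: [318.4, -372.3, 331.7]
orientation: [-0.0, 0.971, 0.238, -0.0]
force: [1.6, -0.2, 0.4]
finger_gap: 0.995
grasp_force: 0.0
```

```bash
python3 -m inch '{"fingers":[0.085,0.085,0.085,0.085,0.085],"delta_pos":[[0.049,-0.023,0],[0.049,-0.023,0],[0.049,-0.023,0],[0.049,-0.023,0],[0.0245,-0.0525,0]],"spin":[0,0,0,0,0]}'
python3 -m inch '{"fingers":[0.085,0.085,0.085,0.085,0.085],"delta_pos":[[0.0245,-0.0525,0],[0.0245,-0.0525,0],[0.0245,-0.0525,0],[0.0245,-0.0525,0],[0.0245,-0.0525,0]],"spin":[0,0,0,0,0]}'
```

```text
clock: 1.35
ee_pos: [448.2, -142.7, 330.5]
orientation: [-0.001, 0.971, 0.237, 0.0]
force: [-0.1, -0.4, -0.4]
finger_gap: 0.994
grasp_force: 0.0
clock: 1.98
ee_pos: [433.9, 146.7, 331.3]
orientation: [0.0, 0.971, 0.237, 0.0]
force: [0.7, -0.1, -0.7]
finger_gap: 0.995
grasp_force: 0.0
```

```bash
python3 -m inch '{"fingers":[0.085,0.085,0.085,0.085],"delta_pos":[[0.0245,-0.0525,0],[0.0245,-0.0525,0],[0,0,0],[0,0,0]],"spin":[0,0,0,0]}'
python3 - <<'E'
from h import *
np.set_printoptions(precision=1,suppress=True)
st=bot.read_state(); im,d=get_image("wrist"); W=cam("wrist",st); cv2.imwrite("pics/w1.png",im)
np.save("pics/w1W.npy",W[3])
print(st["ee_pos"],st["orientation"],st["joint_pos"])
print(proj(W,[429.5,263.8,187]))
E
```

```text
clock: 2.48
ee_pos: [429.3, 260.6, 330.8]
orientation: [0.0, 0.971, 0.238, -0.001]
force: [0.3, -0.9, 0.1]
finger_gap: 0.997
grasp_force: 0.0
[429.3 260.6 330.8] [ 0.   1.   0.2 -0. ] [ 0.   0.2 -0.8  1.7  0.2  1.3 -1.9]
[314.  221.2]
```

View pics/w1.png

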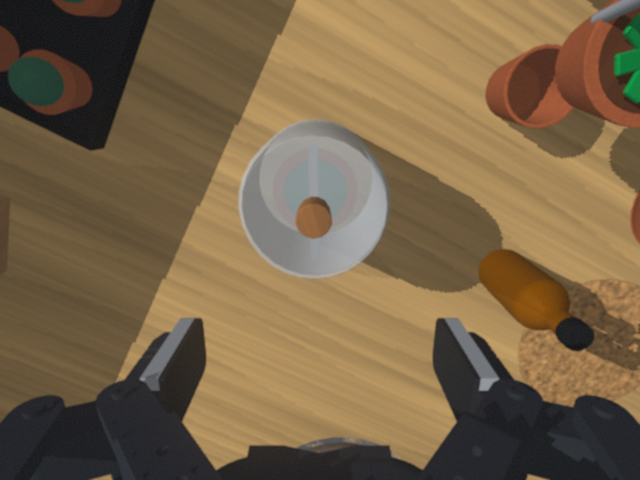

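The wrist view shows the knob's top at (314,220), within 1-2 px of the prediction. The bail runs vertically at column 313, so it lines up with the tool's x. Next I'll descend and grip.

```bash
python3 -m inch '{"fingers":[0.085,0.085,0.085,0.085,0.085],"delta_pos":[[0.001,-0.003,0.045],[0,0,0.045],[0,0,0.045],[0,0,0.038],[0,0,0]],"spin":[0,0,0,0,0]}'
python3 -m inch '{"fingers":[0.06,0.045,0.03,0.0,0],"delta_pos":[[0,0,0],[0,0,0],[0,0,0],[0,0,0],[0,0,0]],"spin":[0,0,0,0,0]}' 60
```

```text
clock: 3.15
ee_pos: [428.1, 261.3, 156.2]
orientation: [0.001, 0.972, 0.236, -0.002]
force: [0.2, 0.6, 0.4]
finger_gap: 0.994
grasp_force: 0.0
clock: 3.78
ee_pos: [429.3, 264.9, 159.3]
orientation: [-0.0, 0.971, 0.238, 0.001]
force: [-1.3, 0.7, 7.3]
finger_gap: 0.301
grasp_force: 59.1
```

```bash
python3 -m inch '{"fingers":[0,0,0,0,0],"delta_pos":[[0,0,-0.010],[0,0,-0.03],[0,0,-0.05],[0,0,-0.05],[0,0,-0.05]],"spin":[0,0,0,0,0]}'
python3 -m inch '{"fingers":[0,0,0],"delta_pos":[[0,0,-0.015],[0,0,0],[0,0,0]],"spin":[0,0,0]}'
python3 - <<'E'
from h import *
np.set_printoptions(precision=1,suppress=True)
s,_=get_image("side");t,_=get_image("top");st=bot.read_state();print(st["ee_pos"],st["force"])
a=cv2.resize(s[80:320,120:440],(400,300));b=cv2.resize(t[220:400,140:380],(400,300));cv2.imwrite("pics/l1.png",np.vstack([a,b]))
cv2.imwrite("pics/side1.png",s);cv2.imwrite("pics/top1.png",t)
E
```

```text
clock: 4.4
ee_pos: [428.4, 263.6, 350.2]
orientation: [0.0, 0.971, 0.237, -0.0]
force: [1.4, 0.5, -2.4]
finger_gap: 0.298
grasp_force: 59.3
clock: 4.78
ee_pos: [428.4, 263.3, 361.5]
orientation: [0.0, 0.971, 0.237, -0.001]
force: [-0.1, 0.5, -2.6]
finger_gap: 0.296
grasp_force: 59.3
[428.5 263.5 361.6] [-0.2 -0.5 -2.5]
```

View pics/l1.png

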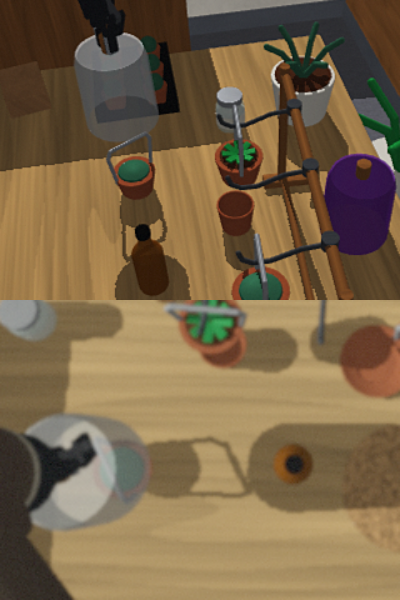

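The cloche is lifted clear, and the planter stands alone at side (135,178 in the crop). Now over to the mat.

```bash
python3 -m inch '{"fingers":[0,0,0,0,0],"delta_pos":[[-0.010,0.017,0],[-0.0215,0.0355,0],[-0.0215,0.0355,0],[-0.0215,0.0355,0],[-0.0215,0.0355,0]],"spin":[0,0,0,0,0]}'
python3 -m inch '{"fingers":[0,0,0,0,0],"delta_pos":[[-0.0215,0.0355,0],[-0.0215,0.0355,0],[-0.0215,0.0355,0],[-0.0215,0.0355,0],[-0.0215,0.0355,0]],"spin":[0,0,0,0,0]}'
python3 -m inch '{"fingers":[0,0,0],"delta_pos":[[-0.020,0.034,0],[0,0,0],[0,0,0]],"spin":[0,0,0]}'
python3 - <<'E'
from h import *
np.set_printoptions(precision=1,suppress=True)
S=cam("side");s=cv2.imread("pics/side1.png")
hsv=cv2.cvtColor(s,cv2.COLOR_BGR2LAB).astype(int)
g=hsv[...,0].astype(float);sd=np.sqrt(np.maximum(cv2.blur(g*g,(5,5))-cv2.blur(g,(5,5))**2,0))
m=((hsv[...,1]>138)|(sd>9)).astype(np.uint8);m[:325]=0;m[:,:170]=0;m[:,293:]=0;m[430:]=0
m=cv2.morphologyEx(m,cv2.MORPH_CLOSE,np.ones((5,5)));m=cv2.morphologyEx(m,cv2.MORPH_OPEN,np.ones((9,9)))
c=max(cv2.findContours(m,0,1)[0],key=cv2.contourArea)
P=np.array([plane(S,p[0],4)[:2] for p in cv2.convexHull(c)]).astype(np.float32)
print(cv2.boundingRect(c),cv2.minEnclosingCircle(P))
E
```

```text
clock: 5.5
ee_pos: [416.4, 77.2, 362.3]
orientation: [-0.0, 0.971, 0.237, -0.001]
force: [0.0, -0.3, -2.4]
finger_gap: 0.301
grasp_force: 59.3
clock: 6.12
ee_pos: [402.9, -129.6, 362.3]
orientation: [-0.0, 0.971, 0.237, -0.001]
force: [-0.2, -0.7, -1.5]
finger_gap: 0.303
grasp_force: 59.3
clock: 6.5
ee_pos: [401.3, -167.1, 362.5]
orientation: [-0.001, 0.971, 0.237, -0.001]
force: [0.2, 1.3, -3.3]
finger_gap: 0.297
grasp_force: 59.4
(186, 344, 59, 82) ((381.16015625, -182.96652221679688), 105.40814208984375)
```

```bash
python3 -m inch '{"fingers":[0,0,0,0,0],"delta_pos":[[-0.003,0.004,0.045],[0,0,0.045],[0,0,0.045],[0,0,0.045],[0,0,0]],"spin":[0,0,0,0,0]}'
python3 -m inch '{"fingers":[0,0,0,0],"delta_pos":[[0,0,0.008],[0,0,0.006],[0,0,0.004],[0,0,0]],"spin":[0,0,0,0]}'
```

```text
clock: 7.12
ee_pos: [398.6, -170.8, 180.9]
orientation: [-0.002, 0.971, 0.238, -0.003]
force: [-0.2, -0.5, -1.5]
finger_gap: 0.298
grasp_force: 59.8
clock: 7.62
ee_pos: [400.7, -172.8, 165.5]
orientation: [0.0, 0.971, 0.237, 0.0]
force: [0.9, 0.2, -1.5]
finger_gap: 0.303
grasp_force: 59.7
```

```bash
python3 -m inch '{"fingers":[0,0,0],"delta_pos":[[0,0,0.002],[0,0,0.001],[0,0,0]],"spin":[0,0,0]}'
```

```text
clock: 8.0
ee_pos: [401.0, -172.7, 163.4]
orientation: [0.0, 0.971, 0.237, 0.0]
force: [-4.5, 2.9, 10.0]
finger_gap: 0.298
grasp_force: 61.0
```

```bash
python3 -m inch '{"fingers":[0.04,0.085,0.085,0.085,0.085],"delta_pos":[[0,0,0],[0,0,0],[0,0,0],[0,0,-0.03],[0,0,-0.05]],"spin":[0,0,0,0,0]}'
python3 -m inch '{"fingers":[0.085,0.085,0.085,0.085],"delta_pos":[[0,0,-0.06],[0,0,-0.06],[0.0215,-0.0355,0],[0.0215,-0.0355,0]],"spin":[0,0,0,0]}'
python3 -m inch '{"fingers":[0.085,0.085,0.085,0.085,0.085],"delta_pos":[[0.0215,-0.0355,0],[0.0215,-0.0355,0],[0.0215,-0.0355,0],[0.0215,-0.0355,0],[0.0215,-0.0355,0]],"spin":[0,0,0,0,0]}'
```

```text
clock: 8.62
ee_pos: [399.6, -172.4, 241.9]
orientation: [-0.001, 0.971, 0.237, -0.001]
force: [1.2, -0.1, 0.6]
finger_gap: 0.995
grasp_force: 0.0
clock: 9.12
ee_pos: [406.3, -89.1, 363.0]
orientation: [0.0, 0.972, 0.237, 0.001]
force: [0.7, 0.6, 0.2]
finger_gap: 0.996
grasp_force: 0.0
clock: 9.75
ee_pos: [419.5, 118.4, 362.3]
orientation: [0.0, 0.971, 0.237, 0.0]
force: [-0.2, 0.3, 0.2]
finger_gap: 0.994
grasp_force: 0.0
```

Run:
```python
from h import *
np.set_printoptions(precision=1,suppress=True)
s,_=get_image("side");t,_=get_image("top");print(bot.read_state()["ee_pos"])
cv2.imwrite("pics/side2.png",s);cv2.imwrite("pics/top2.png",t)
C=cam("top");S=cam("side")
print("pred mat centre px",proj(C,[400,-173,4]),proj(S,[400,-173,4]))
a=cv2.resize(s[260:440,150:390],(400,300));b=cv2.resize(s[150:285,160:340],(400,300));c=cv2.resize(t[270:390,300:460],(400,300));d=cv2.resize(t[270:375,160:300],(400,300))
cv2.imwrite("pics/m1.png",np.vstack([np.hstack([a,b]),np.hstack([c,d])]))
```

```text
[419.  121.6 362.5]
pred mat centre px [382.5 332.7] [233.4 376.3]
```

View pics/m1.png

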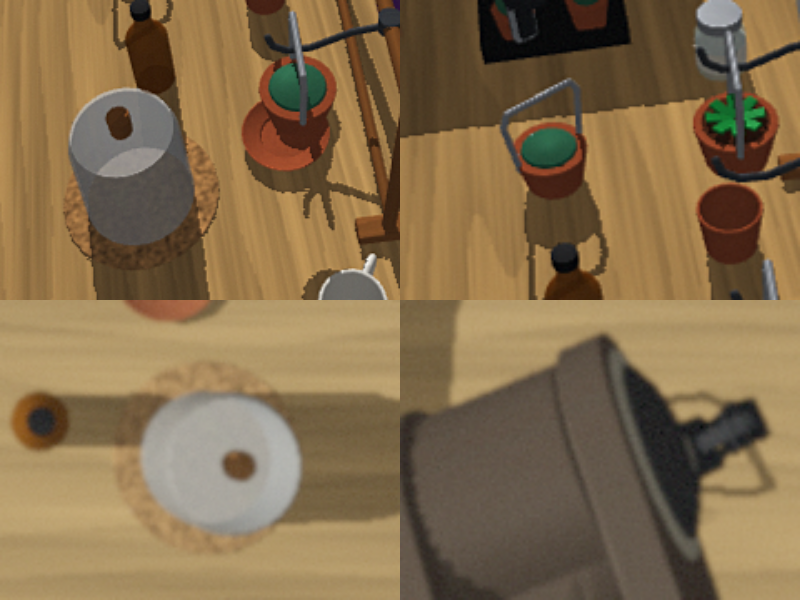

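The cloche stands upright and well inside the mat. The planter is uncovered, with its bail in the side view from about (207,201) to (239,187). I'll move above it and measure the bail with the wrist camera.

```bash
python3 -m inch '{"fingers":[0.085,0.085,0.085,0.085,0.085],"delta_pos":[[0.024,-0.04,0.02],[0.024,-0.04,0.02],[0.024,-0.04,0.02],[0,0,0],[0,0,0]],"spin":[0,0,0,0,0]}'
python3 - <<'E'
from h import *
np.set_printoptions(precision=1,suppress=True)
st=bot.read_state(); im,d=get_image("wrist"); W=cam("wrist",st); cv2.imwrite("pics/w2.png",im); np.save("pics/w2d.npy",d)
print(st["ee_pos"])
# bail bar by depth: points at z 125-145
vv,uu=np.nonzero(d>0); o=ray(W,(0,0))[0]
f,cx,cy,M=W; D=np.stack([(uu-cx)/f,-(vv-cy)/f,-np.ones_like(uu,float)],1)@M[:3,:3]
P=o+D*d[vv,uu][:,None]
k=(abs(P[:,2]-139)<10)&(np.hypot(P[:,0]-428,P[:,1]-262)<75)
Q=P[k]; c=Q.mean(0); u=np.linalg.svd(Q[:,:2]-c[:2])[2][0] if len(Q)<5000 else None
s=(Q[:,:2]-c[:2])@u; print(len(Q),c,u,np.degrees(np.arctan2(u[1],u[0])),s.min(),s.max(),"mid",c[:2]+u*(s.min()+s.max())/2)
print("px",uu[k].min(),uu[k].max(),vv[k].min(),vv[k].max())
k=(abs(P[:,2]-58)<10)&(np.hypot(P[:,0]-428,P[:,1]-262)<65);Q=P[k];print(len(Q),cv2.minEnclosingCircle(Q[:,:2].astype(np.float32)))
E
```

```text
clock: 10.48
ee_pos: [428.4, 256.0, 302.1]
orientation: [0.0, 0.971, 0.237, -0.0]
force: [-0.2, -0.3, -0.1]
finger_gap: 0.993
grasp_force: 0.0
[428.4 256.  302.1]
1182 [429.8 265.3 137.9] [-0.9 -0.5] -151.27077265781796 -45.140411443217126 52.72175856722708 mid [426.5 263.5]
px 302 314 150 269
5449 ((425.8803405761719, 263.3275146484375), 44.99341583251953)
```

View pics/w2.png

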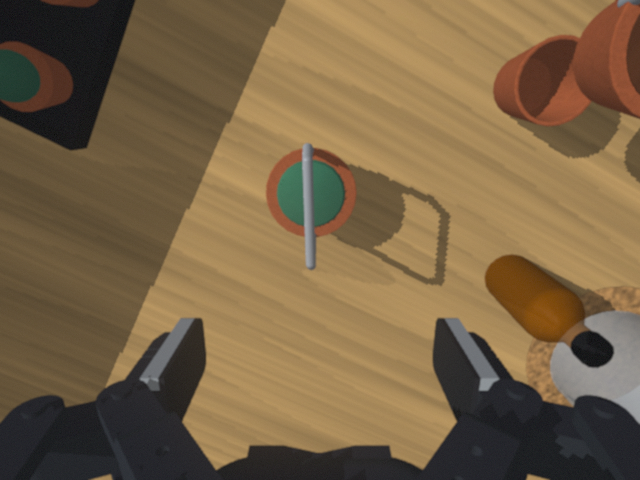

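The bail is seen edge-on from (308,146) to (311,268). That puts its middle at (427,263.4) and its direction at 28.7°. I'll grip 24 mm off the middle so the hook can pass beside the pads.

```bash
python3 -m inch '{"fingers":[0.085,0.085,0.085,0.085,0.085],"delta_pos":[[-0.0215,-0.007,0.02],[0,0,0.045],[0,0,0.045],[0,0,0.045],[0,0,0.03]],"spin":[-1.3,0,0,0,0]}'
python3 -m inch '{"fingers":[0.06,0.03,0.0,0.0,0.0],"delta_pos":[[0,0,0],[0,0,0],[0,0,0],[0,0,0],[0,0,0]],"spin":[0,0,0,0,0]}' 110
```

```text
clock: 11.15
ee_pos: [406.4, 251.0, 116.1]
orientation: [0.001, 0.969, 0.247, -0.0]
force: [-0.1, 1.0, 0.5]
finger_gap: 0.997
grasp_force: 0.0
clock: 11.78
ee_pos: [406.5, 253.2, 118.4]
orientation: [0.0, 0.969, 0.248, 0.001]
force: [-1.1, -1.9, 8.3]
finger_gap: 0.051
grasp_force: 108.0
```

```bash
python3 -m inch '{"fingers":[0,0,0,0,0],"delta_pos":[[0,0,-0.010],[0,0,-0.02],[0,0,-0.04],[0,0,-0.04],[0,0,-0.04]],"spin":[0,0,0,0,0]}'
python3 -m inch '{"fingers":[0,0,0],"delta_pos":[[0,0,-0.04],[0,0,0],[0,0,0]],"spin":[0,0,0]}'
python3 - <<'E'
from h import *
np.set_printoptions(precision=2,suppress=True)
st=bot.read_state(); im,d=get_image("wrist"); W=cam("wrist",st); s,_=get_image("side")
print(st["ee_pos"],st["force"],st["torque"])
vv,uu=np.nonzero(d>0); o=ray(W,(0,0))[0]
f,cx,cy,M=W; D=np.stack([(uu-cx)/f,-(vv-cy)/f,-np.ones_like(uu,float)],1)@M[:3,:3]
P=o+D*d[vv,uu][:,None]
z0=st["ee_pos"][2]+18.7
k=(abs(P[:,2]-z0)<15)&(np.hypot(P[:,0]-427,P[:,1]-263)<75)&(abs(uu-310)<40)&(vv<330)
Q=P[k];c=np.median(Q,0);u=np.linalg.svd(Q-Q.mean(0),full_matrices=False)[2][0];print(len(Q),c,u,"tilt deg",np.degrees(np.arcsin(u[2])),np.degrees(np.arctan2(u[1],u[0])),uu[k].min(),uu[k].max(),vv[k].min(),vv[k].max())
a=cv2.resize(im,(400,300));b=cv2.resize(s[60:285,150:450],(400,300));cv2.imwrite("pics/g1.png",np.hstack([a,b]))
E
```

```text
clock: 12.4
ee_pos: [405.3, 253.0, 268.8]
orientation: [0.0, 0.969, 0.249, -0.0]
force: [1.3, 0.6, -3.1]
finger_gap: 0.048
grasp_force: 107.7
clock: 12.78
ee_pos: [405.3, 252.6, 306.6]
orientation: [0.0, 0.969, 0.248, -0.001]
force: [0.1, -1.3, -3.5]
finger_gap: 0.053
grasp_force: 108.0
[405.32 252.62 306.56] [ 0.06 -1.3  -3.55] [-0.02  0.08  0.01]
5959 [437.73 269.68 325.56] [-0.89 -0.46  0.  ] tilt deg 0.1676220636824546 -152.78497973449268 275 349 124 329
```

View pics/g1.png

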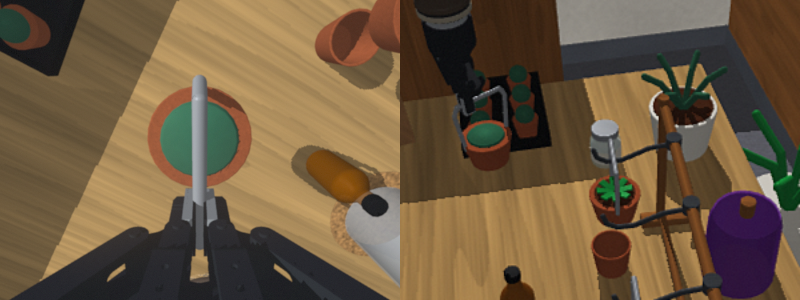

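The planter hangs level in the grip: the bar is horizontal to 0.2° in the wrist view and the pot is upright in the side view. I'll carry it to in front of the middle hook and then turn it.

```bash
python3 -m inch '{"fingers":[0,0,0,0,0],"delta_pos":[[-0.003,0.015,0],[-0.006,0.035,0],[-0.006,0.035,0],[-0.006,0.035,0],[-0.006,0.035,0]],"spin":[0,0,0,0,0]}'
python3 -m inch '{"fingers":[0,0,0,0,0],"delta_pos":[[-0.006,0.035,0],[-0.006,0.035,0],[-0.006,0.035,0],[-0.006,0.035,0],[-0.001,0.015,0]],"spin":[0,0,0,0,0]}'
python3 -m inch '{"fingers":[0,0,0,0,0],"delta_pos":[[0,0,0],[0,0,0],[0,0,0],[0,0,0],[0,0,0]],"spin":[-6,-8,-9,-9,-9]}'
python3 -m inch '{"fingers":[0,0,0,0,0],"delta_pos":[[0,0,0],[0,0,0],[0,0,0],[0,0,0],[0,0,0]],"spin":[-8,-5.5,-2.5,0,0]}'
```

```text
clock: 13.5
ee_pos: [456.4, 103.0, 306.1]
orientation: [-0.0, 0.969, 0.249, -0.001]
force: [0.8, 0.4, -1.7]
finger_gap: 0.048
grasp_force: 107.9
clock: 14.12
ee_pos: [509.2, -45.8, 305.8]
orientation: [-0.0, 0.969, 0.247, -0.001]
force: [0.2, 1.2, -2.3]
finger_gap: 0.049
grasp_force: 107.8
clock: 14.75
ee_pos: [509.0, -42.4, 306.6]
orientation: [-0.001, 0.818, 0.575, -0.0]
force: [0.4, 0.2, -3.7]
finger_gap: 0.05
grasp_force: 107.9
clock: 15.38
ee_pos: [509.3, -43.1, 307.0]
orientation: [-0.0, 0.733, 0.68, -0.0]
force: [0.3, 0.2, -2.4]
finger_gap: 0.049
grasp_force: 107.9
```

Run:
```python
from h import *
np.set_printoptions(precision=1,suppress=True)
st=bot.read_state(); im,d=get_image("wrist"); W=cam("wrist",st);T=cam("top");t,dt=get_image("top")
print(st["ee_pos"]); cv2.imwrite("pics/top3.png",t)
print("pred tip",proj(W,[588,-25.7,294]),"seat",proj(W,[622,-28.2,270]),"bar mid",proj(W,[511,-19,326]))
a=cv2.resize(im,(480,360));b=cv2.resize(t[150:300,260:420],(320,300));b=cv2.copyMakeBorder(b,0,60,0,0,0)
cv2.imwrite("pics/k1.png",np.hstack([a,b]))
f,cx,cy,M=W; vv,uu=np.nonzero(d>0); D=np.stack([(uu-cx)/f,-(vv-cy)/f,-np.ones_like(uu,float)],1)@M[:3,:3]
P=ray(W,(0,0))[0]+D*d[vv,uu][:,None]
Q=P[(abs(P[:,1]+28)<45)&(P[:,2]>255)&(P[:,2]<312)&(P[:,0]>570)&(P[:,0]<700)]
for x0 in range(575,700,8):
    q=Q[abs(Q[:,0]-x0)<4]
    if len(q): print(x0,len(q),np.median(q[:,1]),np.percentile(q[:,2],[10,50,90]))
# carried bar ends, from depth
k=(abs(P[:,2]-328)<8)&(abs(P[:,0]-511)<15)&(P[:,1]>-25);q=P[k];print(len(q),q.mean(0),q[:,1].max())
```

```text
[509.3 -43.1 307. ]
pred tip [509.  253.6] seat [558.7 236.3] bar mid [321.5 283.1]
583 325 -24.898400072258973 [284.1 292.7 294.8]
591 234 -23.188231920685993 [275.3 283.5 294.3]
599 202 -25.11262532219007 [270.3 273.3 276. ]
607 240 -26.437718986093266 [266.4 268.7 270.7]
615 284 -27.41301384168043 [266.3 268.2 269.2]
623 284 -27.97431180430254 [266.4 268.2 269.2]
631 321 -28.69531998759288 [266.3 268.6 269.8]
639 379 -29.287599066719338 [269.1 271.4 273.3]
647 410 -29.79182523885065 [272.6 275.  277. ]
655 137 -30.09606416863963 [275.  277.1 278.4]
3799 [511.2   2.2 326.1] 27.10537228726409
```

View pics/k1.png

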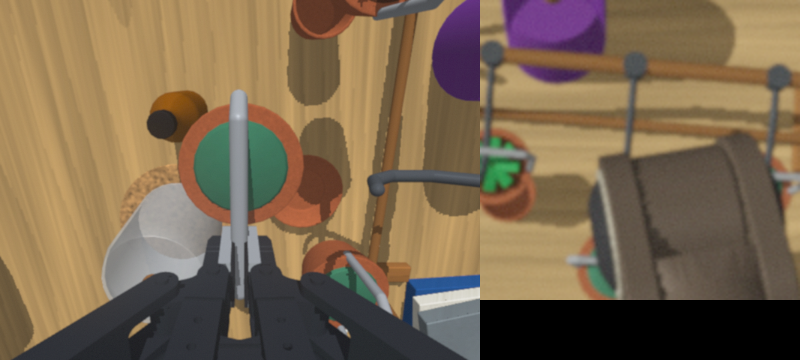

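The hook is measured: its level bottom runs from x≈607 to 633 at y≈-27.5, with the seat at z≈269.5. It appears at wrist pixels (505,247) (tip), level with the carried bail.

```bash
python3 -m inch '{"fingers":[0,0,0,0,0],"delta_pos":[[0,0.015,0],[0,0.027,0],[0,0.03,0],[0,0.025,0],[0,0.0115,0]],"spin":[0,0,0,0,0]}'
python3 -m inch '{"fingers":[0,0,0,0,0],"delta_pos":[[0,0,0],[0,0,0.01],[0,0,0.015],[0,0,0.012],[0,0,0]],"spin":[0,0,0,0,0]}'
```

```text
clock: 16.1
ee_pos: [619.2, -51.8, 306.4]
orientation: [-0.0, 0.733, 0.68, 0.0]
force: [-1.3, 0.3, -3.2]
finger_gap: 0.052
grasp_force: 107.9
clock: 16.73
ee_pos: [616.7, -52.0, 268.8]
orientation: [-0.001, 0.733, 0.68, -0.001]
force: [-0.9, 0.7, -2.9]
finger_gap: 0.049
grasp_force: 107.8
```

```bash
python3 -m inch '{"fingers":[0,0,0,0,0],"delta_pos":[[0,0.001,0.006],[0,0,0.004],[0,0,0.002],[0,0,0],[0,0,0]],"spin":[0,0,0,0,0]}'
```

```text
clock: 17.35
ee_pos: [618.7, -51.7, 258.5]
orientation: [0.0, 0.733, 0.68, 0.0]
force: [1.0, 0.2, -2.8]
finger_gap: 0.051
grasp_force: 107.9
```

```bash
python3 -m inch '{"fingers":[0,0,0],"delta_pos":[[0,0,0.002],[0,0,0.001],[0,0,0]],"spin":[0,0,0]}'
```

```text
clock: 17.73
ee_pos: [618.9, -51.7, 255.9]
orientation: [0.0, 0.733, 0.68, 0.0]
force: [-0.2, 0.1, 2.8]
finger_gap: 0.05
grasp_force: 108.3
```

The force went from -2.8 to +2.8 N, so the bar is resting on the hook. I'll release gently.

```bash
python3 -m inch '{"fingers":[0,0.006,0.012,0.02,0.03],"delta_pos":[[0,0,0],[0,0,0],[0,0,0],[0,0,0],[0,0,0]],"spin":[0,0,0,0,0]}' 20
python3 -m inch '{"fingers":[0.04,0.05,0.05,0.05,0.05],"delta_pos":[[0,0,0],[0,0,0],[0,0,0],[0,0,-0.01],[0,0,-0.03]],"spin":[0,0,0,0,0]}'
python3 -m inch '{"fingers":[0.05,0.05,0.05,0.05,0.05],"delta_pos":[[0,0,-0.04],[0,0,-0.04],[0,-0.04,-0.02],[0,-0.05,0],[0,-0.05,0]],"spin":[0,0,0,0,0]}'
python3 -m inch '{"fingers":[0.05,0.05,0.05],"delta_pos":[[0,-0.05,0],[0,0,0],[0,0,0]],"spin":[0,0,0]}'
python3 - <<'E'
from h import *
s,_=get_image("side");t,_=get_image("top")
a=cv2.resize(s[120:450,160:480],(400,412));b=cv2.resize(t[150:390,220:480],(400,369));b=cv2.copyMakeBorder(b,0,43,0,0,0)
cv2.imwrite("pics/f1.png",np.hstack([a,b]))
E
```

```text
clock: 18.35
ee_pos: [618.5, -51.7, 255.1]
orientation: [-0.0, 0.733, 0.68, -0.0]
force: [0.4, 0.3, -0.9]
finger_gap: 0.352
grasp_force: 0.0
clock: 18.98
ee_pos: [617.9, -51.9, 294.9]
orientation: [-0.001, 0.733, 0.68, -0.001]
force: [0.5, -1.5, 0.1]
finger_gap: 0.583
grasp_force: 0.0
clock: 19.6
ee_pos: [477.8, -40.9, 396.0]
orientation: [0.0, 0.733, 0.681, 0.0]
force: [-0.3, -1.0, 1.5]
finger_gap: 0.587
grasp_force: 0.0
clock: 19.98
ee_pos: [429.6, -37.8, 396.2]
orientation: [0.001, 0.733, 0.68, 0.0]
force: [-0.2, -1.1, -0.0]
finger_gap: 0.585
grasp_force: 0.0
```

View pics/f1.png

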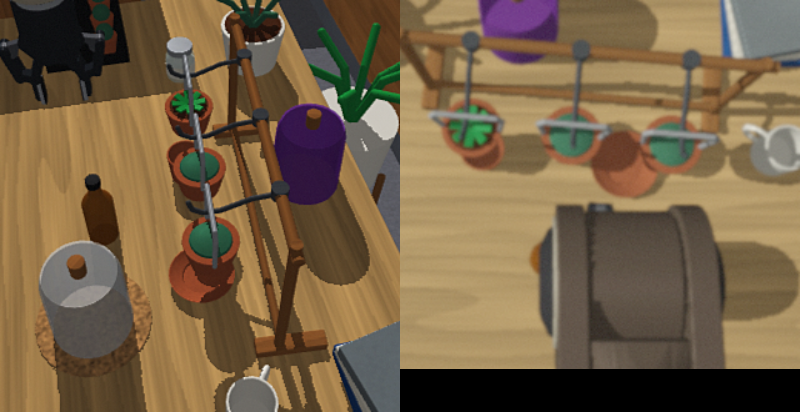

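The planter hangs level on the middle hook, with its bar parallel to its neighbours' (top crop, 538-606 at row 126). The cloche stands upright on the mat. I'll let it settle, then hand in.

```bash
for i in 1 2 3; do python3 -m inch '{"fingers":[0.05,0.05,0.05,0.05,0.05],"delta_pos":[[0,0,0],[0,0,0],[0,0,0],[0,0,0],[0,0,0]],"spin":[0,0,0,0,0]}' >/dev/null; done; python3 -c "
from plant import bot; print(bot.finish_job())"
```

```text
the job is handed in; nothing more can be done
None
```

The cloche stands upright on the cork mat and the planter hangs level on the middle hook; I handed the job in after about 22 s, with nothing else seen disturbed, but the hand-in gave back no verdict.

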